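# Cull the short peg and present a fresh tray

## Robot

A 6-joint arm with a two-finger parallel gripper is mounted at the origin on the work surface. World frame = base frame: x ahead of the robot, y to its left, z up, the work surface at z = 0. Lengths are in m, angles in rad, forces in N, time in s.
With the tool pointing down it reaches from about 0.325 to 0.875 m from the base axis. Payload 4.4 kg.
Tool frame: the origin (TCP) lies at the very end of the fingers, on their centre line; the grasp point (between the pads) lies 19 mm behind it (robot.pinch_z is the distance from the TCP to the grasp point, in m); x points along the fingers, y is the direction in which the jaws open and shut, and the axes are right-handed (so a half turn about x gives the same grasp; the last joint's range is limited). The gripper opens to 85 mm and grips with 20 to 120 N. Pads are 22 mm wide; open, the fingers measure 114 mm over their backs; the gripper's body (76 mm by 85 mm) begins 54 mm behind the grasp point. The pads swing forward as they close: fully open they stand 13 mm farther back than shut.
Start: joints at [-1.429, 0.207, 1.542, -0, 1.393, -0.15], TCP at [0.166, -0.551, 0.231] pointing down, gripper open.
Joint ranges: [-2.73, 2.73], [-0.86, 2.22], [0.23, 2.46], [-1.11, 4.25], [0.08, 2.63], [-2.82, 2.82]. Speed limits (rad/s): [2.79, 2.79, 3.14, 3.14, 3.14, 3.14].

## Interface

Orientations are given as [roll, pitch, yaw] about the fixed x, y, z axes, in that order (R = Rz(yaw) Ry(pitch) Rx(roll)).
In Python, from rig import telemetry, cams, job_done, robot gives the robot as it stands.
- The arm moves only by the tool apply_moves, never from a script. Its arguments are lists of equal length, an entry for each row: "linear": the shift along the world's x, y, z in cm, a list of three; "spin": the turn about the world's z in rad. A call has 1 to 10 rows; each row is the pose to reach, as a shift and turn from the pose commanded when the call began; what a row does not reach only later rows make up. A row lasts 1/10 s, in which the tool goes at most 50 mm and 8.59 degrees, less where a joint would pass 70% of its speed; a pose out of reach is approached as far as the arm can. A call with a gripper value outside its range is refused whole. "claw" is the closure, from 0 (fully open) to 1 (shut), set as the call begins (left out, the last holds). The fingers move at their own pace and stop on an object; "newtons" is the grip in N (left out, the last holds). Time passes only in rows, so rows that repeat a pose let the fingers close. It gives the time, the measured TCP pose, the force and the opening at its end, in the units of the state.
- telemetry.sense(): the state, without advancing time (a new reading comes with each control period).
- cams.get_image(name): name is "scene" or "top" or "wrist"; returns (picture, depth): 420x560x3 uint8, blue, green, red; 420x560 float32, m along the optical axis (not along the pixel's ray), 0 where there is no reading.
- cams.get_calibration(name): a dict with "K" (3x3 intrinsics, pixels), "k1" (the pictures are not rectified: a ray, as slopes to the right and down, at radius r is drawn at 1 + k1 r^2 times it, then the intrinsics apply), "world_to_cam" (4x4, takes a point from world to camera coordinates); the wrist camera has in their place "tool_from_camera" (4x4, takes a point from camera to tool coordinates, whose origin is the TCP and whose axes are the tool frame's). Camera axes: x right, y up, looking along -z (the intrinsics and any distortion apply to the point x, -y, -z); pixel columns grow to the right and rows downward; lengths in m; the calibration is good to about 2 mm. A picture is of the moment at which its call begins: read the wrist's pose just before it. get_calibration takes no time and is no camera call.
- job_done(): hands the job in, once; it reports no verdict.
The state is a dict: "time_s": time; "q": joint angles; "qd": joint speeds; "tau": joint torques, N m; "tool_pos": TCP position; "tool_rot": TCP orientation; "wrist_force": force on the tool from outside, world axes, zero at the start; "wrist_torque": the same for the moment, N m; "width": opening from 0.0 (shut) to 1.0 (fully open).
Only numpy, scipy, OpenCV 4.12 (cv2) and the standard library are available. Lean on these libraries where they do the work, as an engineer would, in place of code of your own. Each camera call takes 0.05 s, during which the arm holds its last target. There are 200 camera calls.

## Task

First take the one peg that is too short out of the wooden block and put it in the red scrap bin. Then peel the top tray off the sticky nested stack by lifting its orange-tabbed corner first, leaving the other trays down in their rack, and hold it out level, open side up, centred a hand's breadth or more (about 10 to 25 cm) above the yellow board so that I can lay the pegs in. Finish while still holding it there, clear of everything, and leave the good pegs in the block and the other things on the bench alone.

Things in the scene. Friction and masses are not known exactly. Their poses are not given: they have to be found in the camera images.
- short_peg: The odd one: a turned light-wood peg of 18 mm diameter but only 64 mm long (the good ones are 90 mm), standing 25 mm deep in one of the block's four holes, so that its top is 79 mm above the bench (39 mm above the block). Origin at the centre of its lower end, z up along the peg. 18 g; it lifts out straight up with 1 mm play all round.
- peg_a: A good light-wood peg, 18 mm diameter, 90 mm long, standing in another hole of the block (top 105 mm above the bench). Origin at the centre of its lower end, z up.
- peg_b: A good peg, like peg_a.
- peg_c: A good peg, like peg_a.
- peg_block: Dark wooden block, 200 mm (its x) by 56 mm (its y) by 40 mm high, fixed, with four 25 mm deep holes in a row along its x axis, 50 mm apart (at x = -75, -25, 25, 75 mm). Origin at the centre of its underside, z up. Which hole holds the short peg varies.
- bin: Red open scrap bin, fixed, 130 by 130 mm outside, 60 mm high, walls and floor 5 mm. Origin at the centre of its underside, z up.
- cradle: Low aluminium rack fixed to the bench, 178 by 138 mm, holding a nested stack of dark formed plastic trays between four upright lips (the lips end 40 mm above the bench). Origin at the centre of its underside, z up; its x and y axes are those of the trays at the start.
- stack (a joint): How far (m) the four dark trays under the top one have been pulled up out of the rack; 0 = fully down. They sit tight in it and rise only when pulled with about 17 N, as when all corners of the top tray are pulled at once.
- tray: Top tray of the nested stack, blue-grey formed plastic, 90 g: rim 164 mm (its x) by 124 mm (its y), 18 mm deep. Origin at the centre of its underside (36 mm above the bench at the start), z up out of its open side. It clings in the tray below, pinched near its four corners with some 6 N of friction each; a corner is free once lifted about 7 mm. Lifting the tabbed corner first takes about 10 N.
- tray_tab (a point): Grip point on the orange upright pull tab, a fin that stands out of the tray's +x, -y corner along the diagonal (direction (164, -124) in the tray's x, y): 12 mm thick across it, 36 mm long, 28 mm tall. The point is midway between its two side faces at (95, -72, 30) mm in the tray's frame; the fin reaches 10 mm above, 18 mm below and 14 mm further out. Beside it is free space.
- tray_corner (a point): Upper rim corner of the tray at the tab, at (82, -62, 18) mm in the tray's frame.
- tray_heel (a point): Upper rim corner of the tray diagonally opposite the tab, at (-82, 62, 18) mm in the tray's frame.
- board: Flat packing board painted ochre yellow, fixed, 170 by 130 mm, 12 mm thick. Origin at the centre of its underside, z up.
- clamp_a: Loose black spring clamp with orange jaw pads, about 150 by 60 by 18 mm, lying on the bench; a bystander.
- clamp_b: Another such clamp; a bystander.
- tape_measure: Loose tape measure, 70 by 38 by 64 mm, black and yellow; a bystander.
- spray_can: Loose red spray can, 60 mm diameter, 185 mm tall, upright; a bystander.
- hammer: Loose hammer lying on the bench; a bystander.

How it is judged:
On the way, in this order (a step that is already met when the one before it is completed fails the run):
1. the short peg lies in the scrap bin (x of short_peg in the frame of bin between -0.065 and 0.065 m and y of short_peg in the frame of bin between -0.065 and 0.065 m and height (world z) of short_peg below 0.07 m and linear speed of short_peg below 0.05 m/s), for 0.2 s.
2. the tabbed corner of the top tray is lifted 12 mm or more while its opposite corner is still down within 8 mm (z of tray_corner in the frame of cradle above 0.066 m and z of tray_heel in the frame of cradle below 0.062 m and value of joint stack below 0.006 m), for 0.1 s.
At the end, for the whole second after the job is handed in: Short peg in the bin; tray held at rest, open side up, tilted under 20 degrees, centre within 60 mm of the board's centre seen from above, underside 90 to 320 mm above the bench, touching nothing else; lower trays down within 6 mm; good pegs in their holes (all of step 1 and horizontal distance between tray and board below 0.06 m and height (world z) of tray between 0.09 and 0.32 m and angle between tray's own z axis and vertical below 0.35 rad and linear speed of tray below 0.05 m/s and contact force between the fingers and tray above 0.5 N and value of joint stack below 0.006 m and contact force between tray and cradle below 0.2 N and contact force between tray and board below 0.2 N and contact force between tray and bin below 0.2 N and contact force between tray and peg_block below 0.2 N and contact force between tray and short_peg below 0.2 N and contact force between tray and peg_a below 0.2 N and contact force between tray and peg_b below 0.2 N and contact force between tray and peg_c below 0.2 N and contact force between tray and clamp_a below 0.2 N and contact force between tray and clamp_b below 0.2 N and contact force between tray and tape_measure below 0.2 N and contact force between tray and spray_can below 0.2 N and contact force between tray and hammer below 0.2 N and distance of each of peg_a, peg_b, peg_c from where it was at the start of the episode below 0.015 m and angle between each of peg_a, peg_b, peg_c's own z axis and vertical below 0.2 rad); the arm keeps its last pose, push and grip.
It fails at once if the lower trays are pulled up out of the rack by more than 12 mm (value of joint stack above 0.012 m).
It fails at once if a good peg is pulled out or knocked over (distance of any of peg_a, peg_b, peg_c from where it was at the start of the episode above 0.025 m).
It fails at once if a bystander is moved by more than 30 mm (distance of any of clamp_a, clamp_b, tape_measure, spray_can, hammer from where it was at the start of the episode above 0.03 m).
It also fails if it takes over 54 s, if anything falls off the work surface, if the arm or the gripper's body presses on something with over 40 N, if the wrist force passes 120 N, or if a joint passes its speed limit or range.

## Working session

There is one attempt and no reset: what is moved stays moved. The work goes in short steps, Python scripts to look and compute and a tool call to move; the robot and the scene stay as the last step left them, time stands still between calls to the robot, and variables do not carry over. Pictures are saved under pics/ and viewed, about 8 in all and at most 12, crops included, and the job is handed in when it is done.

Besides the shell and the picture viewer there is one more tool, called after ">>>" as name([rows], argument=value, ...), one row to a line, values as JSON. apply_moves: Moves the arm, as the interface text tells. Its arguments: {"type":"object","properties":{"linear":{"type":"array","items":{"type":"array","items":{"type":"number"}}},"spin":{"type":"array","items":{"type":"number"}},"claw":{"type":"number"},"newtons":{"type":"number"}},"required":["linear","spin"]}

```bash
mkdir -p pics; cat > h.py <<'E'
import numpy as np, cv2
from rig import telemetry, cams, robot
from scipy.spatial.transform import Rotation as Ro
def cam2world(name, s=None):
    c=cams.get_calibration(name)
    if name!='wrist': return c, np.linalg.inv(c['world_to_cam'])
    s=s or telemetry.sense(); T=np.eye(4); T[:3,:3]=Ro.from_euler('xyz',s['tool_rot']).as_matrix(); T[:3,3]=s['tool_pos']
    return c, T@c['tool_from_camera']
def grab(name):
    s=telemetry.sense(); im,d=cams.get_image(name); c,M=cam2world(name,s)
    h,w=d.shape; u,v=np.meshgrid(np.arange(w),np.arange(h))
    K=np.array(c['K']); p=np.stack([u,v],-1).reshape(-1,1,2).astype(float)
    n=cv2.undistortPoints(p,K,np.array([c['k1'],0,0,0.])).reshape(h,w,2)
    P=np.stack([n[...,0]*d,-n[...,1]*d,-d,np.ones_like(d)],-1)@M.T
    P=P[...,:3]; P[d==0]=np.nan
    return im,d,P,M
E
python3 - <<'E'
from h import *
s=telemetry.sense(); print(s)
for n in ('top','scene'):
    im,d,P,M=grab(n); cv2.imwrite(f'pics/{n}0.png',im); np.savez(f'{n}0.npz',im=im,P=P); print(n,M[:3,3].round(3),cams.get_calibration(n)['k1'])
E
```

```text
{'time_s': 0.0, 'q': array([-1.42850759e+00,  2.07412522e-01,  1.54295507e+00, -8.01101352e-06,
        1.39350373e+00, -1.50506089e-01]), 'qd': array([-0.00181036,  0.00042686,  0.00013177, -0.0004747 , -0.00095459,
       -0.00064081]), 'tau': array([ 2.43338152e-03, -3.83031607e+01, -2.91592973e+01, -5.01879114e-06,
        1.04126244e-02,  2.07231915e-05]), 'tool_pos': array([ 0.16583668, -0.54977594,  0.23012948]), 'tool_rot': array([-1.71784329,  1.56851765,  1.71654561]), 'wrist_force': array([ 0.04967175,  1.36097287, -0.83927711]), 'wrist_torque': array([-0.00404378, -0.0131663 , -0.02976309]), 'width': 0.9972782881407763}
top [ 0.391 -0.034  1.469] -0.1183200371756762
scene [ 1.756 -0.304  0.877] -0.08796469204229149
```

View pics/top0.png

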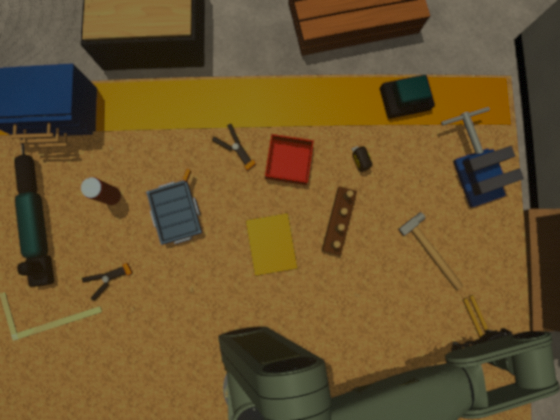

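View pics/scene0.png

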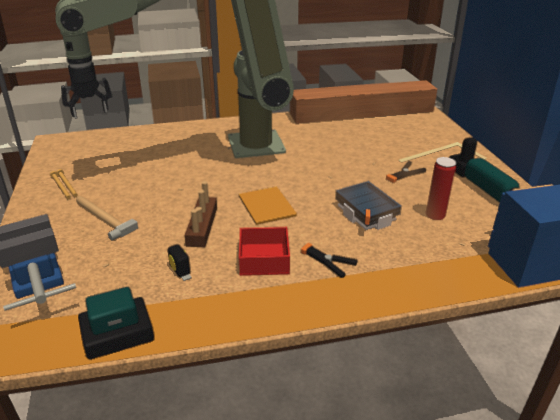

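The top view shows the block at about (340,222), bin (289,160), board (271,244), tray (175,213) with its tab at (187,177), clamps at (235,147) and (107,277), can at (100,190), tape measure (362,159) and hammer (430,245).

```bash
python3 - <<'E'
from h import *
z=np.load('top0.npz'); im,P=z['im'],z['P']; hsv=cv2.cvtColor(im,cv2.COLOR_BGR2HSV)
Z=P[...,2]
def rep(n,m):
    q=P[m]; r=cv2.minAreaRect((q[:,:2]*1000).astype(np.float32)); print(n,len(q),np.array(r[0]).round(0),np.array(r[1]).round(0),round(r[2],1),'z',np.percentile(q[:,2],[5,50,95]).round(3))
    return r
def box(u0,u1,v0,v1):
    m=np.zeros(Z.shape,bool); m[v0:v1,u0:u1]=1; return m
print('bench',np.nanmedian(Z[320:330,150:200]))
rep('bin',box(255,325,125,195)&(Z>.05))
rep('board',box(240,305,205,285)&(Z>.007)&(Z<.03))
b=box(315,365,180,265)
rep('block',b&(Z>.03)&(Z<.048))
m=(b&(Z>.055)).astype(np.uint8); n,l=cv2.connectedComponents(m)
for i in range(1,n):
    if (l==i).sum()>3: q=P[l==i]; t=q[q[:,2]>np.max(q[:,2])-.012]; print('peg',(l==i).sum(),t[:,:2].mean(0).round(3),'zmax',np.percentile(q[:,2],90).round(3))
t=box(140,210,165,255)
r=rep('tray',t&(Z>.043)&(Z<.058)); print(cv2.boxPoints(r).round())
o=t&(hsv[...,0]<18)&(hsv[...,1]>170)&(Z>.05); q=P[o]; print('tab',len(q),q.mean(0).round(3),q.min(0).round(3),q.max(0).round(3))
for nm,bb in dict(can=box(75,125,165,215),clampa=box(205,260,120,175),clampb=box(75,135,255,305),tape=box(350,375,140,175),ham=box(395,465,205,295)).items():
    q=P[bb&(Z>.006)]; print(nm,q.min(0).round(3),q.max(0).round(3))
cv2.imwrite('pics/topcrop.png',cv2.resize(im[160:260,135:370],None,fx=3.4,fy=3.4,interpolation=cv2.INTER_CUBIC))
E
```

```text
bench -0.0008230142175453814
bin 335 [ 682. -105.] [130. 131.] 79.8 z [0.053 0.059 0.064]
board 2215 [427. -45.] [237. 179.] 0.0 z [0.008 0.012 0.017]
block 1075 [ 495. -252.] [ 58. 198.] 73.3 z [0.034 0.04  0.045]
peg 52 [ 0.566 -0.273] zmax 0.107
peg 35 [ 0.518 -0.259] zmax 0.08
peg 37 [ 0.472 -0.245] zmax 0.109
peg 46 [ 0.425 -0.231] zmax 0.108
tray 1182 [542. 234.] [182. 150.] 15.2 z [0.043 0.047 0.056]
[[435. 283.]
 [474. 138.]
 [650. 186.]
 [610. 330.]]
tab 34 [0.636 0.193 0.069] [0.619 0.186 0.051] [0.652 0.206 0.079]
can [0.536 0.402 0.006] [0.683 0.551 0.191]
clampa [ 0.648 -0.013  0.006] [0.816 0.147 0.025]
clampb [0.271 0.375 0.006] [0.396 0.548 0.025]
tape [ 0.644 -0.355  0.006] [ 0.746 -0.296  0.074]
ham [ 0.262 -0.646  0.006] [ 0.537 -0.42   0.035]
```

View pics/topcrop.png

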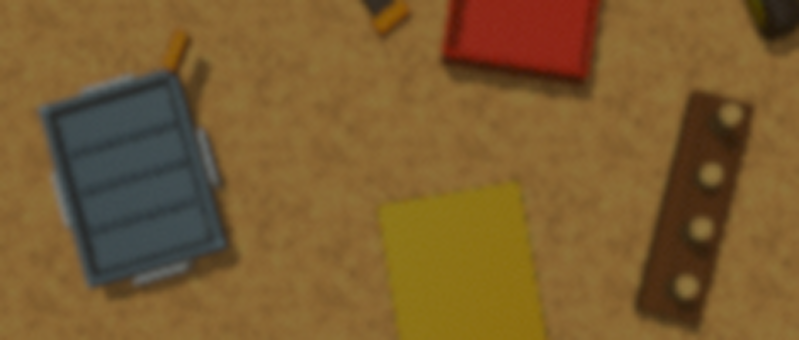

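The crop confirms the short peg is second from the far end (0.518,-0.259): top 80 mm against about 107 mm for the others. Now the tool axes and the moves to make.

```bash
cat >> h.py <<'E'
def jaw():
    s=telemetry.sense(); R=Ro.from_euler('xyz',s['tool_rot']).as_matrix()
    y=R[:,1]; return s, np.degrees(np.arctan2(y[1],y[0])), R[:,0]
E
python3 - <<'E'
from h import *
s,a,x=jaw(); print(a,x.round(3))
d=np.array([.518,-.259])-s['tool_pos'][:2]; print('cm',d*100)
for t in (73.4-180,73.4): print('spin',np.radians(t-a))
z=np.load('top0.npz'); im,P=z['im'],z['P']; hsv=cv2.cvtColor(im,cv2.COLOR_BGR2HSV); Z=P[...,2]
m=np.zeros(Z.shape,bool); m[165:255,140:210]=1
h=m&(hsv[...,0]>85)&(hsv[...,0]<125)&(hsv[...,1]>60)&(Z>.03)&(Z<.062)
r=cv2.minAreaRect((P[h][:,:2]*1000).astype(np.float32)); print(r,h.sum(), P[h].mean(0))
E
```

```text
-73.22357238444388 [-0.     0.002 -1.   ]
cm [35.21407403 29.08278   ]
spin -0.5825285544450143
spin 2.559064099144779
((0.0, 0.0), (0.0, 0.0), 0.0) 0 [nan nan nan]<stdin>:8: RuntimeWarning: Mean of empty slice.
  ret = um.true_divide(
```

>>> apply_moves([
  [4,3.3,0],
  [8,6.6,0],
  [12,9.9,0],
  [16,13.2,0],
  [20,16.5,0],
  [23.5,19.4,0],
  [27,22.3,0],
  [30.5,25.2,-1],
  [33,27.3,-2],
  [35.2,29.1,-3],
], spin=[-0.06,-0.12,-0.18,-0.24,-0.3,-0.36,-0.42,-0.48,-0.54,-0.583])

```text
time_s: 1.1
tool_pos: [0.5191, -0.2575, 0.2004]
tool_rot: [-0.445, 1.57, 2.407]
wrist_force: [-0.3, -0.6, 0.4]
width: 1.004
```

>>> apply_moves([
  [0,0,0],
  [0,0,0],
], spin=[0,0])

```text
time_s: 1.3
tool_pos: [0.5177, -0.2588, 0.2004]
tool_rot: [-0.056, 1.569, 2.797]
wrist_force: [-0.4, 0.1, 0.5]
width: 1.002
```

```bash
python3 - <<'E'
from h import *
s,a,x=jaw(); im,d,P,M=grab('wrist'); cv2.imwrite('pics/w1.png',im)
print(s['tool_pos'],a,s['time_s'],s['wrist_force'])
Z=P[...,2]; m=((Z>.07)&(Z<.125)).astype(np.uint8); n,l,st,_=cv2.connectedComponentsWithStats(m)
for i in range(1,n):
    if st[i,4]>100:
        q=P[l==i]; zt=np.percentile(q[:,2],90); t=q[abs(q[:,2]-zt)<.004]; e=cv2.minEnclosingCircle((t[:,:2]*1000).astype(np.float32)); print(st[i],zt.round(3),e)
E
```

```text
[ 0.51765463 -0.25884102  0.20035173] -106.51293092863982 1.3 [-0.41487252  0.13380179  0.47174347]
[264 135  24  25 469] 0.105 ((567.258544921875, -272.0982360839844), 8.981118202209473)
[266 192  21  22 350] 0.079 ((519.1583862304688, -257.89312744140625), 8.977215766906738)
[265 245  22  35 618] 0.105 ((471.1296081542969, -243.81387329101562), 9.230687141418457)
[266 292  21  38 643] 0.104 ((423.5028381347656, -229.30825805664062), 9.375142097473145)
```

View pics/w1.png

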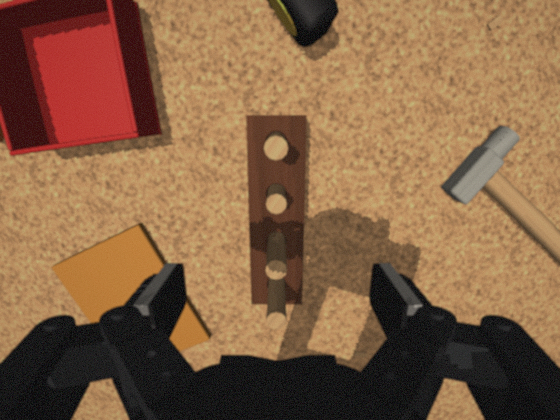

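The wrist view shows the four pegs in a row; the short one is at pixel (276,203), top 79 mm, at (0.519,-0.258). The jaws span it, so I go down.

>>> apply_moves([
  [0.15,0.1,-4],
  [0.15,0.1,-8],
  [0.15,0.1,-11.5],
  [0.15,0.1,-13.5],
  [0.15,0.1,-15],
  [0.15,0.1,-15],
], spin=[0,0,0,0,0,0])

```text
time_s: 1.95
tool_pos: [0.5175, -0.2586, 0.0494]
tool_rot: [-0.275, 1.567, 2.575]
wrist_force: [-0.4, 1.2, -1.0]
width: 0.997
```

>>> apply_moves([
  [0,0,0],
  [0,0,0],
  [0,0,0],
  [0,0,0],
  [0,0,0],
  [0,0,0],
  [0,0,0],
  [0,0,0],
], spin=[0,0,0,0,0,0,0,0], claw=1, newtons=30)

```text
time_s: 2.75
tool_pos: [0.5201, -0.2588, 0.0521]
tool_rot: [2.872, 1.569, -0.56]
wrist_force: [0.2, 0.2, 6.4]
width: 0.196
```

>>> apply_moves([
  [0,0,2],
  [0,0,5],
  [0,0,9],
  [0,0,13],
  [4,4,13],
  [8,8,13],
  [12,12,13],
  [14.5,14.5,13],
  [16.2,15.4,13],
  [16.2,15.4,13],
], spin=[0,0,0,0,0,0,0,0,0,0])

```text
time_s: 3.75
tool_pos: [0.6832, -0.1014, 0.1799]
tool_rot: [-1.119, 1.57, 1.737]
wrist_force: [0.0, -0.7, -0.0]
width: 0.199
```

>>> apply_moves([
  [0,0,-4],
  [0,0,-8],
  [0,0,-10.5],
  [0,0,-10.5],
  [0,0,-10.5],
], spin=[0,0,0,0,0])

```text
time_s: 4.25
tool_pos: [0.6806, -0.1052, 0.0758]
tool_rot: [0.142, 1.569, 2.993]
wrist_force: [-0.3, -0.5, 0.1]
width: 0.196
```

```bash
python3 - <<'E'
from h import *
s,a,x=jaw(); im,d,P,M=grab('wrist'); print(s['tool_pos'],s['width'],s['time_s'],s['wrist_force'],a)
im2,_,_,_=grab('scene'); cv2.imwrite('pics/c2.png',np.hstack([im,cv2.resize(im2[60:300,120:400],(490,420))])[:, :][:, 200:1000])
E
```

```text
[ 0.68058061 -0.10517957  0.07582667] 0.19614937526768336 4.25 [-0.29878915 -0.52704409  0.13451978] -106.67527073902733
```

View pics/c2.png

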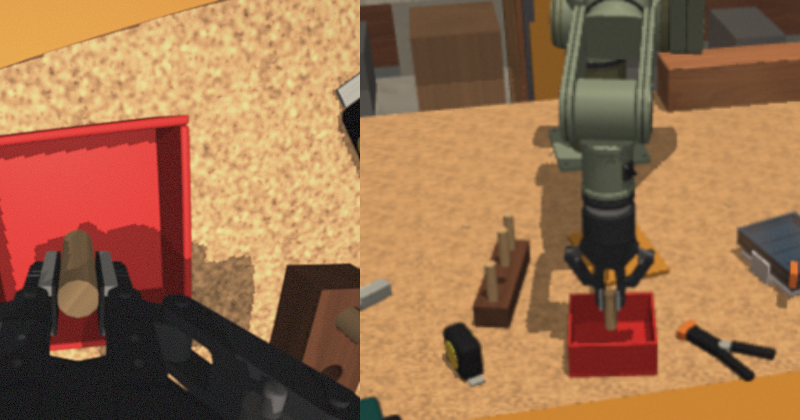

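The peg is gripped, hanging inside the bin (left panel about (80,270)). Releasing it, then rising.

>>> apply_moves([
  [0,0,0],
  [0,0,0],
  [0,0,0],
  [0,0,0],
  [0,0,5],
  [0,0,10],
  [0,0,15],
  [0,0,15],
  [0,0,15],
], spin=[0,0,0,0,0,0,0,0,0], claw=0)

```text
time_s: 5.25
tool_pos: [0.6828, -0.1048, 0.2295]
tool_rot: [-3.132, 1.565, -0.281]
wrist_force: [0.8, 0.0, -0.8]
width: 0.999
```

```bash
python3 - <<'E'
from h import *
s,a,x=jaw(); im,d,P,M=grab('top'); print(s['tool_pos'],s['width'],s['time_s'],a)
w,d,Pw,M=grab('wrist'); cv2.imwrite('pics/c3.png',w)
B=np.array([.682,-.105]); m=(np.abs(Pw[...,:2]-B).max(-1)<.05)&(Pw[...,2]>.009)&(Pw[...,2]<.05); print('in bin',m.sum(),Pw[m].mean(0) if m.any() else '')
hsv=cv2.cvtColor(im,cv2.COLOR_BGR2HSV)
for (u,v) in [(175,200),(165,215),(270,245)]: print(hsv[v,u],P[v,u].round(3))
Z=P[...,2]; b=np.zeros(Z.shape,bool); b[205:285,240:305]=1
q=P[b&(hsv[...,0]>=23)&(hsv[...,0]<35)&(hsv[...,1]>180)]; print('board',cv2.minAreaRect((q[:,:2]*1000).astype(np.float32)),len(q))
E
```

```text
[ 0.68282065 -0.10482196  0.2294854 ] 0.9985389075945543 5.25 -106.61708801868019
in bin 82 [ 0.69020267 -0.10847858  0.0307646 ]
[97 50 66] [0.566 0.236 0.041]
[97 47 70] [0.522 0.266 0.04 ]
[40 67 95] [ 0.411 -0.04   0.653]
board ((0.0, 0.0), (0.0, 0.0), 0.0) 0
```

View pics/c3.png

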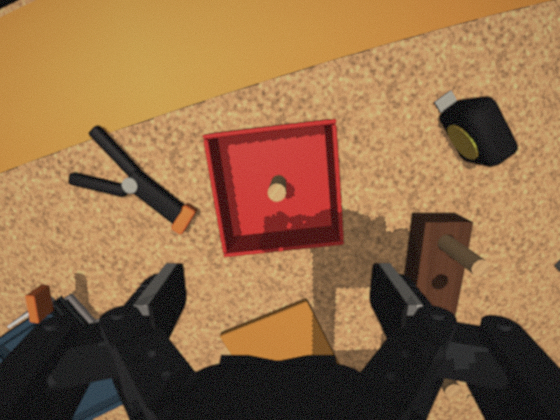

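The peg now stands in the bin, its top at pixel (276,191). Next, over to the tray for a closer look, measuring the board from the first image.

>>> apply_moves([
  [-1,3.5,1],
  [-2,7,2],
  [-3,10.5,2],
  [-4,14,2],
  [-5,17.5,2],
  [-6,21,2],
  [-7,24.5,2],
  [-8,28,2],
  [-8.3,30.5,2],
  [-8.3,30.5,2],
], spin=[0,0,-0.02,-0.04,-0.06,-0.08,-0.09,-0.09,-0.09,-0.09])

```text
time_s: 6.35
tool_pos: [0.596, 0.2036, 0.2432]
tool_rot: [0.343, 1.565, 3.109]
wrist_force: [0.5, 0.8, -0.5]
width: 0.997
```

```bash
python3 - <<'E'
from h import *
s,a,x=jaw(); im,d,P,M=grab('wrist'); cv2.imwrite('pics/w4.png',im); np.savez('w4.npz',im=im,P=P)
print(s['tool_pos'],a,s['time_s'])
hsv=cv2.cvtColor(im,cv2.COLOR_BGR2HSV); Z=P[...,2]
near=np.linalg.norm(P[...,:2]-[.645,.19],axis=-1)<.06
o=near&(hsv[...,0]<16)&(hsv[...,1]>190)&(Z>.045)&(Z<.09); q=P[o]
print('tab',len(q),q.mean(0).round(4)); t=q[q[:,2]>.072]
r=cv2.minAreaRect((t[:,:2]*1000).astype(np.float32)); print(len(t),r, np.percentile(t[:,2],50)); print(cv2.boxPoints(r).round(1))
z=np.load('top0.npz'); im,P=z['im'],z['P']; hsv=cv2.cvtColor(im,cv2.COLOR_BGR2HSV)
print('hsv board',hsv[245,270],'bench',hsv[310,270],hsv[260,220])
m=np.zeros(im.shape[:2],bool); m[205:285,240:305]=1
m&=(hsv[...,0]>=hsv[245,270][0]-2)&(hsv[...,1]>hsv[245,270][1]-25)
m=cv2.morphologyEx(m.astype(np.uint8),cv2.MORPH_OPEN,np.ones((7,7)))>0
print('board',cv2.minAreaRect((P[m][:,:2]*1000).astype(np.float32)),m.sum())
E
```

```text
[0.5959911  0.20362353 0.24324225] -111.51809525376032 6.35
tab 0 [nan nan nan]<stdin>:7: RuntimeWarning: Mean of empty slice.
  ret = um.true_divide(
Traceback (most recent call last):
IndexError: index -1 is out of bounds for axis 0 with size 0
```

View pics/w4.png

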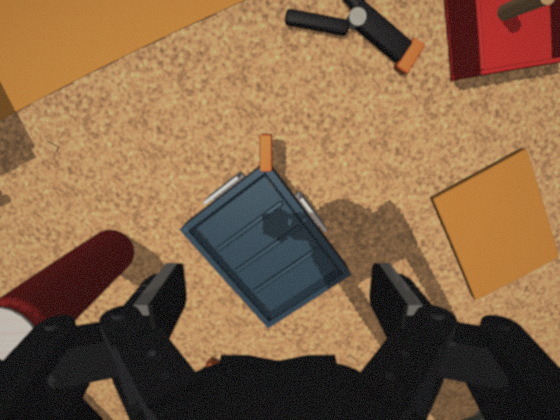

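The whole tray is visible (centre about (266,245)), the tab at (265,152) already square to the jaws, and the board at (498,225). Using pixels from this view.

```bash
python3 - <<'E'
from h import *
z=np.load('w4.npz'); im,P=z['im'],z['P']; hsv=cv2.cvtColor(im,cv2.COLOR_BGR2HSV); Z=P[...,2]
print(hsv[152,265],P[152,265],hsv[225,500],P[225,500],hsv[330,200+0],hsv[300,260],P[300,260], hsv[100,200])
def box(u0,u1,v0,v1):
    m=np.zeros(Z.shape,bool); m[v0:v1,u0:u1]=1; return m
def rep(n,m):
    q=P[m]; r=cv2.minAreaRect((q[:,:2]*1000).astype(np.float32)); print(n,len(q),r,'z',np.percentile(q[:,2],[5,50,95]).round(3)); return cv2.boxPoints(r).round(0).tolist()
t=box(255,280,125,180)&(Z>.06); print(rep('tab>60',t)); print(rep('tabtop',t&(Z>.074)))
y=box(420,560,140,310)&(Z>.007)&(Z<.018); y=cv2.morphologyEx(y.astype(np.uint8),cv2.MORPH_OPEN,np.ones((5,5)))>0
print(rep('board',y))
tr=box(175,360,160,335)&(hsv[...,0]>85)&(hsv[...,0]<120)&(hsv[...,1]>70)&(Z>.03)&(Z<.062)
tr=cv2.morphologyEx(tr.astype(np.uint8),cv2.MORPH_OPEN,np.ones((5,5)))>0
print(rep('tray',tr)); print(rep('rim',tr&(Z>.049)))
E
```

```text
[ 15 169 198] [0.63782405 0.19976165 0.07529383] [ 15 172 190] [ 0.43575979 -0.04571746  0.01052254] [ 15 128 163] [101  94  76] [0.46837239 0.27701263 0.04046979] [ 16 120 198]
tab>60 450 ((637.24462890625, 200.05865478515625), (11.79562759399414, 34.513633728027344), 68.19426727294922) z [0.073 0.075 0.076]
[[619.0, 201.0], [651.0, 188.0], [655.0, 199.0], [623.0, 212.0]]
tabtop 353 ((636.983154296875, 199.749267578125), (11.514653205871582, 34.05592346191406), 69.5508041381836) z [0.074 0.075 0.076]
[[619.0, 200.0], [651.0, 188.0], [655.0, 199.0], [623.0, 211.0]]
board 11197 ((430.43359375, -44.72504425048828), (171.53028869628906, 131.4574432373047), 8.352657318115234) z [0.01  0.011 0.012]
[[336.0, 8.0], [355.0, -122.0], [525.0, -97.0], [506.0, 33.0]]
tray 6473 ((529.3580322265625, 245.09674072265625), (160.85791015625, 117.09650421142578), 13.89172077178955) z [0.04  0.041 0.052]
[[437.0, 283.0], [465.0, 169.0], [621.0, 208.0], [593.0, 321.0]]
rim 486 ((520.4563598632812, 256.83447265625), (151.83604431152344, 123.46651458740234), 0.39862385392189026) z [0.049 0.053 0.054]
[[444.0, 318.0], [445.0, 195.0], [597.0, 196.0], [596.0, 319.0]]
```

Tab centre is (0.637,0.200) on an axis at -21.8°, top 75-76 mm and 34×12 mm, all as stated; grip point (0.641,0.1985). Board centre is (0.430,-0.045). Descending onto the tab.

>>> apply_moves([
  [2,-0.3,0],
  [4.5,-0.5,0],
  [4.5,-0.5,-4],
  [4.5,-0.5,-8],
  [4.5,-0.5,-12],
  [4.5,-0.5,-14],
  [4.5,-0.5,-14],
], spin=[0,0,0,0,0,0,0])

```text
time_s: 7.1
tool_pos: [0.6391, 0.193, 0.0994]
tool_rot: [0.592, 1.558, -2.932]
wrist_force: [0.3, -0.7, -0.1]
width: 1.003
```

```bash
python3 - <<'E'
from h import *
s,a,x=jaw(); im,d,P,M=grab('wrist'); cv2.imwrite('pics/w5.png',im)
print(s['tool_pos'],a,s['time_s'],x)
Z=P[...,2]; near=np.linalg.norm(P[...,:2]-[.64,.2],axis=-1)<.04
q=P[near&(Z>.07)&(Z<.08)]; r=cv2.minAreaRect((q[:,:2]*1000).astype(np.float32)); print(len(q),r)
E
```

```text
[0.63907729 0.19300266 0.09937862] -111.87774770959673 7.1 [-0.01257705 -0.00267656 -0.99991732]
1205 ((637.1727294921875, 200.0259552001953), (11.73507308959961, 36.74798583984375), 68.0584487915039)
```

>>> apply_moves([
  [0.2,0.55,0],
  [0.2,0.55,-2],
  [0.2,0.55,-4],
  [0.2,0.55,-5],
  [0.2,0.55,-5],
], spin=[0,0,0,0,0])

```text
time_s: 7.65
tool_pos: [0.6452, 0.201, 0.056]
tool_rot: [0.579, 1.57, -2.942]
wrist_force: [0.2, -1.4, 0.1]
width: 1.005
```

>>> apply_moves([
  [0,0,0],
  [0,0,0],
  [0,0,0],
  [0,0,0],
  [0,0,0],
  [0,0,0],
  [0,0,0],
  [0,0,0],
  [0,0,0],
], spin=[0,0,0,0,0,0,0,0,0], claw=1, newtons=40)

```text
time_s: 8.55
tool_pos: [0.6452, 0.1991, 0.0572]
tool_rot: [1.62, 1.567, -1.9]
wrist_force: [-2.6, -4.6, 4.4]
width: 0.128
```

The reading settled 8 mm higher than planned (too little of the tab gripped). I open, lower and recheck.

>>> apply_moves([
  [0,0,0],
  [0,0,0],
  [0,0,0],
  [0,0,0],
  [-0.3,-0.1,-0.4],
  [-0.3,-0.1,-0.8],
  [-0.3,-0.1,-0.8],
  [-0.3,-0.1,-0.8],
], spin=[0,0,0,0,0,0,0,0], claw=0)

```text
time_s: 9.35
tool_pos: [0.6421, 0.2, 0.0478]
tool_rot: [0.498, 1.57, -3.023]
wrist_force: [-0.6, -0.2, 0.7]
width: 1.0
```

```bash
python3 - <<'E'
from h import *
for i in range(3):
    s,a,x=jaw(); print(s['tool_pos'].round(4),a.round(1),s['time_s'],x.round(3),s['q'].round(3),s['wrist_force'].round(1)); im,d,P,M=grab('wrist')
cv2.imwrite('pics/w6.png',im)
E
```

```text
[0.6421 0.2    0.0478] -111.8 9.35 [-0.001 -0.    -1.   ] [0.173 0.593 1.414 0.    1.136 2.124] [-0.6 -0.2  0.7]
[0.6424 0.2    0.0481] -111.8 9.4 [-0. -0. -1.] [ 0.173  0.592  1.414 -0.     1.135  2.124] [ 0.7 -0.3 -0.2]
[0.6426 0.2    0.0483] -111.8 9.45 [ 0.  0. -1.] [0.173 0.592 1.414 0.    1.136 2.124] [ 0.9  0.1 -0.5]
```

View pics/w6.png

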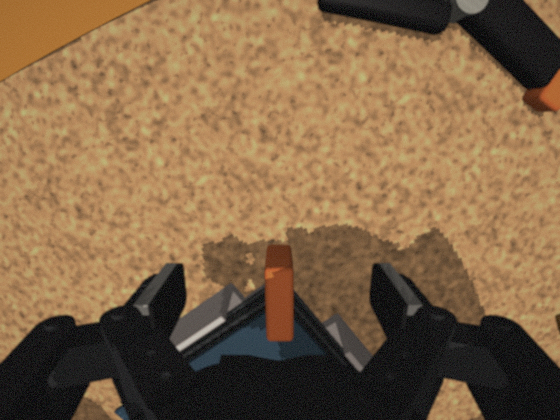

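The tab is centred between the pads (about (279,295)). Closing.

>>> apply_moves([
  [0,0,0],
  [0,0,0],
  [0,0,0],
  [0,0,0],
  [0,0,0],
  [0,0,0],
  [0,0,0],
  [0,0,0],
  [0,0,0],
], spin=[0,0,0,0,0,0,0,0,0], claw=1, newtons=40)

```text
time_s: 10.4
tool_pos: [0.6423, 0.1997, 0.0484]
tool_rot: [1.24, 1.57, -2.281]
wrist_force: [-2.5, -0.9, 3.1]
width: 0.134
```

>>> apply_moves([
  [0,0,0.2],
  [0,0,0.4],
  [0,0,0.6],
  [0,0,0.8],
  [0,0,1.0],
  [0,0,1.2],
  [0,0,1.2],
  [0,0,1.2],
], spin=[0,0,0,0,0,0,0,0])

```text
time_s: 11.2
tool_pos: [0.6402, 0.199, 0.0598]
tool_rot: [0.746, 1.565, -2.776]
wrist_force: [-6.1, -4.0, -6.4]
width: 0.132
```

```bash
cat >> h.py <<'E'
def traylook():
    s,a,x=jaw(); im,d,P,M=grab('top'); Z=P[...,2]; hsv=cv2.cvtColor(im,cv2.COLOR_BGR2HSV)
    print(s['tool_pos'].round(4),'F',s['wrist_force'].round(1),'T',s['wrist_torque'].round(2),'w',round(s['width'],3),s['time_s'])
    return im,P,hsv
def plane(P,hsv,c,r=.1,zmin=.03,zmax=.4):
    m=(np.linalg.norm(P[...,:2]-c,axis=-1)<r)&(hsv[...,0]>85)&(hsv[...,0]<115)&(hsv[...,1]>30)&(P[...,2]>zmin)&(P[...,2]<zmax)
    m=cv2.erode(m.astype(np.uint8),np.ones((3,3)))>0
    q=P[m]; k=np.ones(len(q),bool)
    for _ in range(6):
        A=np.c_[q[:,:2]-c,np.ones(len(q))]; f=np.linalg.lstsq(A[k],q[k,2],rcond=None)[0]; k=abs(A@f-q[:,2])<.006
    print('floor plane',f.round(3),'n',k.sum(),'tilt',np.hypot(*f[:2]).round(3),'bbox',q.min(0).round(3),q.max(0).round(3),cv2.minAreaRect((q[:,:2]*1000).astype(np.float32)))
    return f
E
python3 - <<'E'
from h import *
im,P,hsv=traylook(); f=plane(P,hsv,np.array([.531,.2435]))
for n,v in dict(tabcorner=(.0954,-.0386),heel=(-.0954,.0386)).items(): print(n,'floor z',(f@[*v,1]).round(4))
E
```

```text
[0.6402 0.199  0.0598] F [-6.1 -4.  -6.4] T [-0.93  0.54  0.25] w 0.132 11.2
floor plane [-0.119  0.129  0.062] n 48 tilt 0.175 bbox [0.474 0.166 0.045] [0.611 0.278 0.065] ((551.7943115234375, 203.2515869140625), (164.81105041503906, 50.744293212890625), 42.88517379760742)
tabcorner floor z 0.0457
heel floor z 0.0783
```

>>> apply_moves([
  [0,0,0.2],
  [0,0,0.4],
  [0,0,0.6],
  [0,0,0.6],
  [0,0,0.6],
], spin=[0,0,0,0,0])

```text
time_s: 11.75
tool_pos: [0.64, 0.2005, 0.0663]
tool_rot: [0.332, 1.565, 3.094]
wrist_force: [-7.3, -1.0, -4.7]
width: 0.131
```

```bash
python3 - <<'E'
from h import *
s=telemetry.sense(); print(s['tool_pos'].round(4),s['wrist_force'].round(1),s['time_s'])
im,d,P,M=grab('scene'); np.savez('s7.npz',im=im,P=P)
hsv=cv2.cvtColor(im,cv2.COLOR_BGR2HSV)
z0=np.load('scene0.npz'); 
for nm,Q,I in (('before',z0['P'],z0['im']),('now',P,im)):
    H=cv2.cvtColor(I,cv2.COLOR_BGR2HSV); c=np.array([.531,.2435]); D=Q[...,:2]-c
    t=np.radians(15); X=D@[np.cos(t),np.sin(t)]; Y=D@[-np.sin(t),np.cos(t)]
    for n,(a,b) in dict(corner=(.075,-.055),pp=(.075,.055),mm=(-.075,-.055),heel=(-.075,.055),mid=(0,0)).items():
        m=(abs(X-a)<.014)&(abs(Y-b)<.014)&(Q[...,2]>.02)&(Q[...,2]<.12); print(nm,n,m.sum(),np.percentile(Q[m][:,2],[10,50,90]).round(4) if m.any() else '')
cv2.imwrite('pics/s7.png',cv2.resize(im[130:290,290:490],(800,640))[:600])
E
```

```text
[0.64   0.2005 0.0663] [-7.3 -1.  -4.7] 11.75
before corner 69 [0.0277 0.0452 0.0778]
before pp 66 [0.0292 0.0475 0.0569]
before mm 70 [0.0286 0.0487 0.0575]
before heel 33 [0.0446 0.0512 0.0551]
before mid 46 [0.0432 0.0456 0.0495]
now corner 80 [0.0271 0.0378 0.093 ]
now pp 86 [0.0288 0.0476 0.0657]
now mm 71 [0.0298 0.0492 0.0617]
now heel 0 
now mid 21 [0.0501 0.0537 0.055 ]
```

View pics/s7.png

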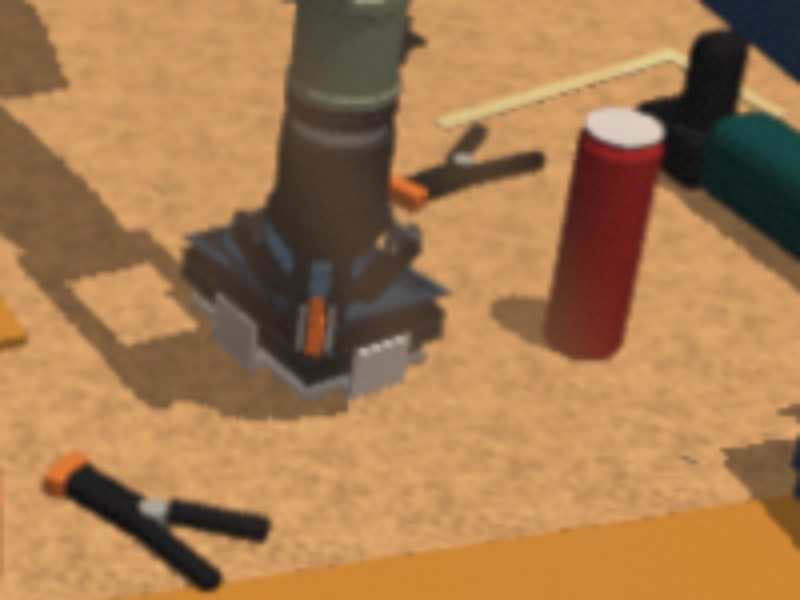

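The tray is peeling as wanted: the tab corner is up about 17 mm, middle about 8 mm, the side corners about 9 mm, and the lower trays are still down in the rack. I tighten the grip and free the heel.

>>> apply_moves([
  [0,0,0],
  [0,0,0],
  [0,0,0.2],
  [0,0,0.4],
  [0,0,0.6],
  [0,0,0.8],
  [0,0,1.0],
  [0,0,1.2],
  [0,0,1.2],
], spin=[0,0,0,0,0,0,0,0,0], newtons=90)

```text
time_s: 12.7
tool_pos: [0.6432, 0.2002, 0.0792]
tool_rot: [-2.405, 1.569, 0.356]
wrist_force: [0.8, 0.1, -0.9]
width: 0.122
```

>>> apply_moves([
  [0,0,0.3],
  [0,0,0.6],
  [0,0,0.9],
  [0,0,1.2],
  [0,0,1.5],
  [0,0,1.5],
], spin=[0,0,0,0,0,0])

```text
time_s: 13.3
tool_pos: [0.6429, 0.2001, 0.094]
tool_rot: [-2.583, 1.57, 0.178]
wrist_force: [0.4, -1.8, -0.1]
width: 0.122
```

The force has dropped to the tray's weight, so it is free. I lift and carry it to the board, turning it to match.

>>> apply_moves([
  [0,0,1],
  [0,0,3],
  [0,0,5.5],
  [0,0,8],
  [0,0,10],
  [0,0,11],
  [-0.5,-1.5,11],
  [-1,-3,11],
  [-1.8,-5,11],
  [-2.5,-7,11],
], spin=[0,0,0,0,0,0,0,0,0,0])

```text
time_s: 14.3
tool_pos: [0.6152, 0.1279, 0.2009]
tool_rot: [0.576, 1.566, -2.946]
wrist_force: [0.9, 0.2, -0.6]
width: 0.119
```

>>> apply_moves([
  [-1,-2.5,0],
  [-2,-5,0],
  [-3,-8,0],
  [-4,-11,0],
  [-5,-14,0],
  [-6,-17,0],
  [-7,-19.5,0],
  [-7.7,-21.5,0],
  [-8.1,-22.6,0],
  [-8.3,-23.2,0],
], spin=[-0.01,-0.03,-0.05,-0.07,-0.09,-0.1,-0.11,-0.11,-0.11,-0.11])

```text
time_s: 15.3
tool_pos: [0.5328, -0.1032, 0.202]
tool_rot: [0.146, 1.568, 2.796]
wrist_force: [0.6, -0.1, -1.2]
width: 0.125
```

>>> apply_moves([
  [0,0,0],
  [0,0,0],
  [0,0,0],
  [0,0,0],
  [0,0,0],
], spin=[0,0,0,0,0])

```text
time_s: 15.8
tool_pos: [0.5347, -0.1014, 0.2033]
tool_rot: [-2.025, 1.571, 0.627]
wrist_force: [0.4, 0.6, -0.7]
width: 0.122
```

```bash
python3 - <<'E'
from h import *
s,a,x=jaw(); print(s['tool_pos'].round(4),a.round(1),s['wrist_force'].round(1),s['width'],s['time_s'])
c=np.array([.43,-.045])
sc,d,P,M=grab('scene'); tp,d2,P2,M2=grab('top'); w,_,P3,_=grab('wrist')
for n,I,Q in (('scene',sc,P),('top',tp,P2),('wrist',w,P3)):
    m=(np.linalg.norm(Q[...,:2]-c,axis=-1)<.13)&(Q[...,2]>.09)&(Q[...,2]<.235)
    H=cv2.cvtColor(I,cv2.COLOR_BGR2HSV); m&=(H[...,0]>85)&(H[...,0]<120)&(H[...,1]>60)
    q=Q[m]; print(n,len(q)); 
    if len(q)>60:
        print(q.mean(0).round(3),cv2.minAreaRect((q[:,:2]*1000).astype(np.float32)),np.percentile(q[:,2],[2,50,98]).round(3))
        A=np.c_[q[:,:2]-c,np.ones(len(q))]; print('plane',np.linalg.lstsq(A,q[:,2],rcond=None)[0].round(3))
np.savez('f8.npz',sc=sc,P=P,tp=tp,P2=P2)
b=np.hstack([cv2.resize(sc[60:270,150:350],(400,420)),cv2.resize(tp[130:320,180:370],(400,400)).repeat(1,0)[:420] if 0 else cv2.resize(tp[130:320,180:370],(400,420))])
cv2.imwrite('pics/f8.png',b)
E
```

```text
[ 0.5347 -0.1014  0.2033] -118.0 [ 0.4  0.6 -0.7] 0.12175261605856755 15.8
scene 532
[ 0.446 -0.024  0.192] ((434.4537048339844, -36.442420959472656), (164.9637451171875, 102.68724822998047), 5.683711051940918) [0.181 0.192 0.207]
plane [0.117 0.008 0.19 ]
top 434
[ 0.469 -0.061  0.19 ] ((457.1624450683594, -61.13941192626953), (88.21428680419922, 68.80687713623047), 14.896195411682129) [0.183 0.19  0.196]
plane [ 0.066 -0.048  0.186]
wrist 795
[ 0.484 -0.075  0.191] ((507.45062255859375, -87.63777160644531), (34.98040771484375, 75.51671600341797), 62.18888473510742) [0.189 0.19  0.215]
plane [ 0.368 -0.203  0.165]
```

View pics/f8.png

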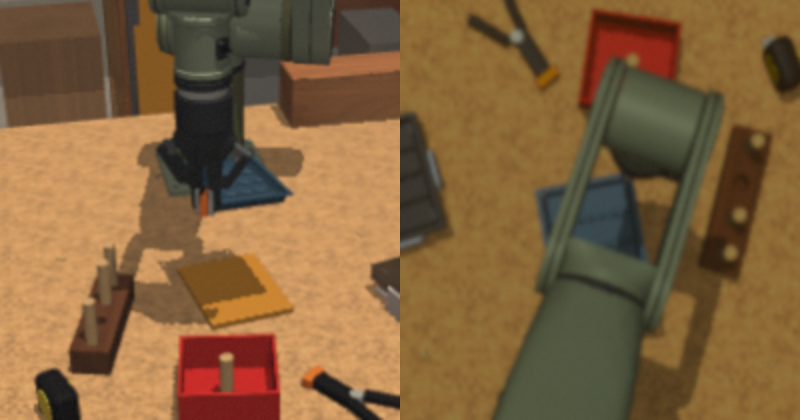

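The tray is held level to about 0.1 rad over the board, the peg is in the bin, the three good pegs are in the block and the lower trays are in the rack. I check the remaining numbers, then hand in.

```bash
python3 - <<'E'
from h import *
from rig import job_done
z=np.load('f8.npz'); P=z['P2']; c=np.array([.531,.2435]); D=P[...,:2]-c
t=np.radians(15); X=D@[np.cos(t),np.sin(t)]; Y=D@[-np.sin(t),np.cos(t)]
m=(abs(X)<.06)&(abs(Y)<.04); q=P[m]; A=np.c_[X[m],Y[m],np.ones(m.sum())]; print('stack floor',np.nanpercentile(q[:,2],[10,50,90]).round(4),np.linalg.lstsq(A,q[:,2],rcond=None)[0].round(3))
for p in ((.567,-.272),(.519,-.258),(.471,-.244),(.4235,-.229)):
    k=(np.linalg.norm(P[...,:2]-p,axis=-1)<.009); print('hole',p,np.nanmax(P[k][:,2]).round(3))
s=telemetry.sense(); print(s['tool_pos'],abs(s['qd']).max(),s['width'])
if np.nanmedian(q[:,2])<.045: print(job_done())
E
```

```text
stack floor [0.0305 0.0347 0.0389] [-0.003 -0.001  0.035]
hole (0.567, -0.272) 0.11
hole (0.519, -0.258) 0.032
hole (0.471, -0.244) 0.108
hole (0.4235, -0.229) 0.109
[ 0.5345673  -0.10175065  0.20330526] 0.002985993983117997 0.1232270461629527
the job is handed in; nothing more can be done
None
```

I put the short peg in the red bin, where it stands upright. I then peeled the top tray off by its orange tab and handed the job in while holding it over the yellow board. The clock was just under 16 s.

**Last checks:**
- **Tray position:** it is roughly centred over the board. The scene camera puts its centre about 1 cm off. The top camera reads about 3 cm off, but the arm blocks much of its view. Both are inside the 6 cm limit.
- **Tray height and tilt:** the underside is about 0.18 m above the bench. The tilt is about 0.08 to 0.12 rad. The wrist camera's fit gave a much larger tilt, but it sees only a small patch by the tab, so I did not use it.
- **Steadiness:** the arm was at rest, and the force on the wrist matched the tray's weight alone.
- **Lower trays:** they lie level in the rack, with their floor at about 35 mm. That is about 6 mm below where the top tray's floor was.
- **Pegs:** the three good pegs are in their holes with tops at about 108 mm, and the short peg's hole is empty.
- **Bystanders:** I saw nothing moved, but did not measure them again.

**What went wrong or was not seen directly:**
- My first grip on the tab was about 8 mm too high, so I opened, lowered and gripped again before lifting.
- The opposite corner was hidden from the cameras during the peel. I took it to be still down because the middle of the tray had risen half as far as the tabbed corner (about 8 mm against 17 mm).

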